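Prop the curing-box cover ajar

TASK

The soap has to air: swing the folded prop leg at the side of the curing box up until it snaps home in its end detent and stays up by itself, and only then bring the open cover down gently, without letting it drop, so that its side pin rests on the leg. The box only stands loose on the table: do not force the leg so hard that the box shifts or turns, and leave the moulds and other things where they are.

Things in the scene. Friction and masses are not known exactly. Their poses are not given: they have to be found in the camera images.
- curing_box: plywood curing box on a steel base plate, holding six soap bars, about 9 kg, standing loose on the table (a sideways push of some 18 N on the leg turns it): 160 mm (its x) by 260 mm (its y), walls 65 mm high. Origin under its centre; x runs from its front to its hinge side, y towards the side that carries the prop leg, z up
- prop_leg (a joint): prop leg angle about its pivot. 0: folded level, pointing to box -x; grows as it swings up; 1.57: upright. Left below about 1 it stays; higher up a spring pulls it back unless latched. End detent: a sprung bump (push through with about 0.55 N m), then the leg snaps the last 0.1 rad on to a hard stop. It is set differently each time, seated angle 1.42 to 1.72: it must be felt
- leg_pivot (a point): prop leg's pivot axis (along box y) in the leg's plane: box x = -29, y = 180, z = 35 mm. A dark bracket (34 mm along x, 55 mm high) and detent plate carry it from the box wall (y = 130 mm); they reach 20 mm to -x and 55 mm to +x of the pivot. Elsewhere 44 mm are free between wall and leg
- leg_tip (a point): the far end of the prop leg, 100 mm from the pivot. The leg is an aluminium T: a flat bar 12 mm thick (along the box's y) and 14 mm wide from 5 to 90 mm from the pivot, ending in a flat crosshead 10 mm deep, 12 mm thick and 50 mm long across the bar, in the plane of swing
- cover (a joint): angle of the hinged cover (axis along the box's y, at the back rim). 0: closed flat; 1.8: leaning open on its stop beyond the vertical, where it stays by its weight. It falls freely when let go below about 1.5. Resting on the seated leg: about 0.58
- cover_hinge (a point): middle of the cover's hinge axis, in the box frame at x = 80, y = 0, z = 70 mm
- cover_bar (a point): middle of the round steel handle bar along the cover's free edge, 185 mm from the hinge axis; the bar is parallel to the box's y, 10 mm in diameter, free for 130 mm between its two brackets; 35 mm of clear gap between it and the cover's frame (frame 145 mm deep, 260 mm wide, 10 mm thick, clear panel, 0.45 kg in all)
- cover_pin (a point): the round rest pin, 10 mm in diameter, that sticks out 65 mm from the cover's +y side, 125 mm from the hinge axis; this point is on its axis at box y = 180 mm. It comes to lie on the leg's crosshead
- mould_round: bystander: a round silicone mould filled with soap, 84 mm across, 36 mm high; origin under its centre
- mould_square: bystander: a square silicone mould filled with soap, 72 x 72 x 34 mm; origin under its centre
- mould_small: bystander: a small round silicone mould filled with soap, 66 mm across, 32 mm high; origin under its centre
- soap_bar: bystander: a loose bar of soap, 80 x 55 x 26 mm; origin under its centre
- scent_bottle: bystander: a small capped bottle, 44 mm across, 110 mm high; origin under its centre
- jug: bystander: an open jug with a handle, 90 mm across, 100 mm high; origin under its centre
- spatula: bystander: a spatula lying flat; origin under its middle

How it is judged:
By the outcome, as a careful person would: the job done as asked, in the order asked, and still so for the second after the job is handed in, with the robot touching nothing.
It also fails if it takes over 72 s, if anything falls off the work surface, if the arm or the gripper's body presses on something with over 40 N, if the wrist force passes 120 N, or if a joint passes its speed limit or range.

ROBOT

A 6-joint arm with a two-finger parallel gripper is mounted at the origin on the work surface. World frame = base frame: x ahead of the robot, y to its left, z up, the work surface at z = 0. Lengths are in mm, angles in rad, forces in N, time in s.
With the tool pointing down it reaches from about 275 to 1000 mm from the base axis. Payload 8.4 kg.
Tool frame: the origin (TCP) lies between the finger pads; the fingertips stand 17 mm ahead of it and the grasp point (between the pads) lies 2 mm behind it; z points along the fingers, y is the line along which they close (so a half turn about z gives the same grasp; the last joint's range is limited). The gripper opens to 85 mm and grips with 20 to 120 N. Pads are 22 mm wide; open, the fingers measure 114 mm over their backs; the gripper's body (76 mm by 85 mm) begins 54 mm behind the grasp point. The pads swing forward as they close: fully open they stand 13 mm farther back than shut.
Start: joints at [-1.117, 0.353, 1.633, -0, 1.155, -0.002], TCP at [275.112, -561.196, 248.281] pointing down, gripper open.
Joint ranges: [-2.63, 2.63], [-0.92, 2.1], [0.06, 2.66], [-1.3, 4.44], [0, 2.69], [-3.02, 3.02]. Speed limits (rad/s): [2.22, 2.22, 2.79, 3.14, 3.14, 3.14].

INTERFACE

Orientations are given as [roll, pitch, yaw] about the fixed x, y, z axes, in that order (R = Rz(yaw) Ry(pitch) Rx(roll)).
In Python, from rig import sense, grab_frame, sign_off gives the robot as it stands. The module is installed in compiled form; this text tells all that it offers.
- The arm moves only by the tool send_rows, never from a script. Its argument "moves" is a list that holds one entry, the list of rows, each a list of 7 numbers: the shift along the world's x, y, z in m, then the turn, a rotation vector about the world's x, y, z in rad, then the opening, from -1 (shut) to 1 (fully open). In form: [[[dx, dy, dz, rx, ry, rz, jaw], ...]]. A call has 1 to 10 rows; each row shifts and turns the commanded pose from where the row before left it; what a row does not reach is not made up. A row lasts 1/10 s, in which the tool goes at most 50 mm and 8.59 degrees, less where a joint would pass 70% of its speed; a pose out of reach is approached as far as the arm can. A call with a gripper value outside its range is refused whole. The fingers move at their own pace and stop on an object; "grip_force" is the grip in N (left out, the last holds). Time passes only in rows, so rows that do not move let the fingers close. It gives the time, the measured TCP pose, the force, the opening and the grip force at its end, in the units of the state.
- sense(): the state, without advancing time (a new reading comes with each control period).
- grab_frame(name): name is "scene" or "top" or "wrist"; returns a dict with "img" (480x640x3 uint8, red, green, blue), "mtx" (3x3 intrinsics, pixels), "rvec" (rotation vector, rad) and "tvec" (3), from world to camera coordinates, as OpenCV has them; the wrist camera has in their place "T_tool_cam" (4x4, takes a point from camera to tool coordinates, whose origin is the TCP and whose axes are the flange's). Camera axes: x right, y down, z forward; pixel columns grow to the right and rows downward; lengths in mm; the calibration is good to about 2 mm. A picture is of the moment at which its call begins: read the wrist's pose just before it. There is no depth.
- sign_off(): hands the job in; it is judged then, once.
The state is a dict: "clock": time; "qpos": joint angles; "qvel": joint speeds; "joint_efforts": joint torques, N m; "eef_pos": TCP position; "tcp_rot": TCP orientation; "contact_force": force on the tool from outside, world axes, zero at the start; "wrist_torque": the same for the moment, N m; "opening": opening from 0.0 (shut) to 1.0 (fully open); "grasp_force": force on a finger pad.
Only numpy, scipy, OpenCV 4.12 (cv2) and the standard library are available. Lean on these libraries where they do the work, as an engineer would, in place of code of your own. Each camera call takes 0.05 s, during which the arm holds its last target. There are 200 camera calls.

## Working session

There is one attempt and no reset: what is moved stays moved. The work goes in short steps, Python scripts to look and compute and a tool call to move; the robot and the scene stay as the last step left them, time stands still between calls to the robot, and variables do not carry over. Pictures are saved under pics/ and viewed, at most 10 in all, crops included, and the job is handed in when it is done.

Besides the shell and the picture viewer there is one more tool, called after "Call:" as name([rows], argument=value, ...), one row to a line, values as JSON. send_rows: Moves the arm, as the interface text tells. Its arguments: {"type":"object","properties":{"moves":{"type":"array"},"grip_force":{"type":"number"}},"required":["moves"]}

```bash
mkdir -p pics; python3 - <<'E'
from rig import sense, grab_frame
import cv2,numpy as np
s=sense();print(s)
for n in("scene","top"):
    f=grab_frame(n);cv2.imwrite(f"pics/{n}0.png",f["img"][:,:,::-1]);np.savez(f"{n}0.npz",**f)
    print(n,f["mtx"],f["rvec"],f["tvec"])
E
```

```text
{'clock': 0.0, 'qpos': array([-1.11736681e+00,  3.53640394e-01,  1.63415161e+00, -1.85939390e-05,
        1.15516565e+00, -2.40876477e-03]), 'qvel': array([-0.00111045,  0.00013883, -0.00085027,  0.00113889,  0.00055015,
        0.00025353]), 'joint_efforts': array([-1.30607928e-03, -6.05260992e+01, -3.42056644e+01, -2.42288679e-04,
        9.34372918e-03, -1.15171616e-05]), 'eef_pos': array([ 274.926951  , -560.78197724,  247.55901498]), 'tcp_rot': array([-3.14022761e+00,  1.37125912e-05,  4.55845815e-01]), 'contact_force': array([-0.01478052,  0.06224729, -0.06682273]), 'wrist_torque': array([ 0.01523536,  0.00471985, -0.04577805]), 'grasp_force': 0.0, 'opening': 0.9986639567286949}
scene [[617.22182934   0.         326.37958629]
 [  0.         617.22182934 235.65225238]
 [  0.           0.           1.        ]] [ 1.04443131  2.32091318 -1.16611825] [ 376.89100545 -185.24036544 1970.19072528]
top [[556.51288989   0.         314.05049356]
 [  0.         556.51288989 236.78067003]
 [  0.           0.           1.        ]] [ 2.17691924 -2.16173414  0.16012064] [ -35.52956404  517.37064626 1157.34931202]
```

View pics/scene0.png

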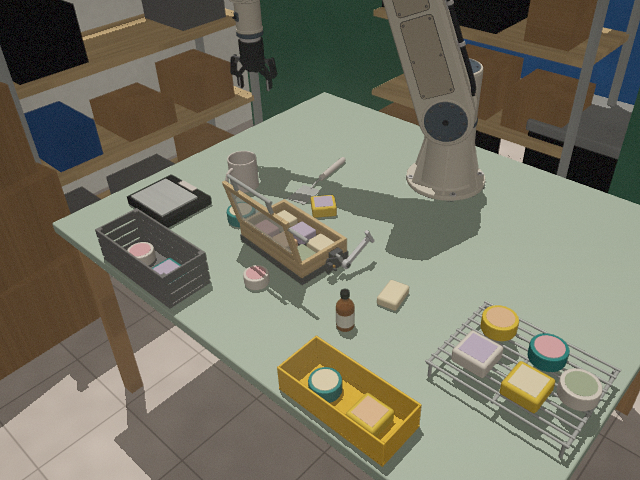

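View pics/top0.png

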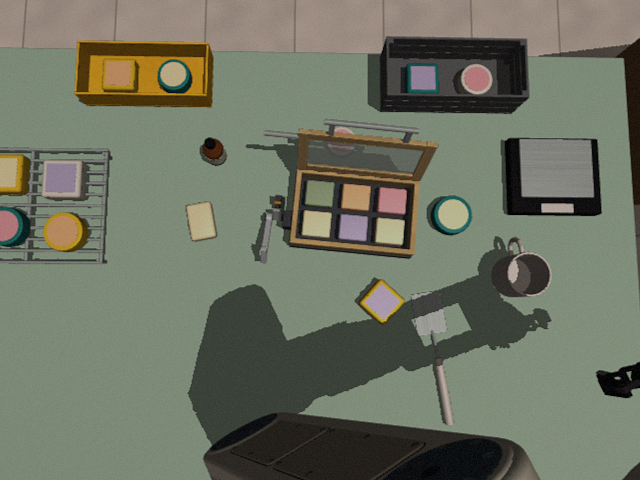

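The top view shows the box at about (355,200), with its hinge side up (+x) and the leg on the left (+y), from about (278,205) to its tip at (264,258). The cover leans open with its bar at about (370,128). The bystanders stand clear of the box. I'll enlarge the top view to get the corners.

```bash
cat > h.py <<'E'
import numpy as np,cv2
def ray(f,uv):
    R=cv2.Rodrigues(f["rvec"])[0];c=-R.T@f["tvec"].ravel()
    return c,R.T@np.linalg.inv(f["mtx"])@np.array([*uv,1.])
def onz(f,uv,z):
    c,d=ray(f,uv);return c+d*(z-c[2])/d[2]
def proj(f,P):
    return cv2.projectPoints(np.array(P,float).reshape(-1,3),f["rvec"],f["tvec"],f["mtx"],None)[0].reshape(-1,2)
E
python3 - <<'E'
import numpy as np,cv2
from h import *
f=dict(np.load("top0.npz"))
g=f["img"][100:270,235:450,::-1]
cv2.imwrite("pics/topc.png",cv2.resize(g,None,fx=3.5,fy=3.5,interpolation=cv2.INTER_CUBIC))
E
```

```text
(no output)
```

View pics/topc.png

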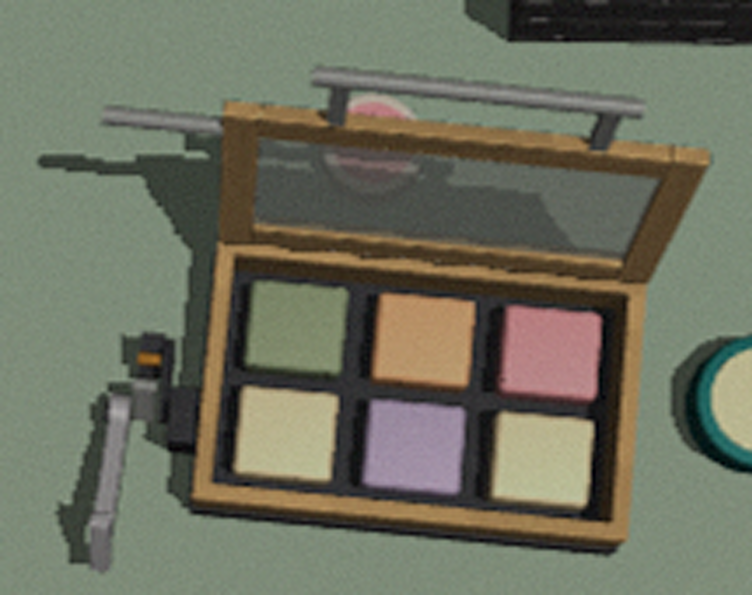

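```bash
cat >> h.py <<'E'
def box(p):
    x,y,t=p;c,s=np.cos(t),np.sin(t)
    return lambda P:np.array([x,y,0])+np.atleast_2d(np.array(P,float))@np.array([[c,-s,0],[s,c,0],[0,0,1.]]).T
E
python3 - <<'E'
import numpy as np,cv2
from scipy.optimize import least_squares
from h import *
f=dict(np.load("top0.npz"));sc=dict(np.load("scene0.npz"))
uv=np.array([(193,500),(625,540),(218,248),(648,284)])/3.5+[235,100]
W=np.array([onz(f,p,65) for p in uv]);print(W.round(1))
print([np.linalg.norm(W[i]-W[j]).round(1) for i,j in((0,1),(2,3),(0,2),(1,3))])
L=np.array([[-80,130,65],[-80,-130,65],[80,130,65],[80,-130,65.]])
r=least_squares(lambda p:(box(p)(L)-W)[:,:2].ravel(),[600,0,0]);print(r.x,r.fun.round(1))
np.save("box.npy",r.x);B=box(r.x)
names=dict(piv=[-29,180,35],tip=[-129,180,35])
for a in (1.75,1.8):
    names[f'bar{a}']=[80-185*np.cos(a),0,70+185*np.sin(a)]; names[f'pinend{a}']=[80-125*np.cos(a),195,70+125*np.sin(a)]
for n,P in names.items():
    w=B(P)[0];print(n,w.round(1),((proj(f,w)[0]-[235,100])*3.5).round(0),proj(sc,w)[0].round(0))
for n,q in dict(bottle=(212,150),bar=(201,221),small=(452,214),yel=(381,301)).items(): print(n,onz(f,q,30).round(0))
E
```

```text
[[ 500.4   18.4   65. ]
 [ 478.6 -238.3   65. ]
 [ 653.2    5.    65. ]
 [ 634.  -254.9   65. ]]
[np.float64(257.7), np.float64(260.6), np.float64(153.4), np.float64(156.2)]
[ 5.66586692e+02 -1.17449813e+02 -8.39740347e-02] [-2.7  0.4 -2.7 -2.   4.   0.4  1.4  1.2]
piv [552.8  64.3  35. ] [119. 420.] [347. 262.]
tip [453.1  72.7  35. ] [103. 583.] [373. 245.]
bar1.75 [ 679.2 -126.9  252. ] [475. 113.] [252. 185.]
pinend1.75 [684.9  68.3 193. ] [100. 132.] [310. 237.]
bar1.8 [ 688.2 -127.7  250.2] [476.  97.] [249. 187.]
pinend1.8 [691.   67.8 191.7] [101. 122.] [308. 239.]
bottle [706. 191.  30.]
bar [550. 210.  30.]
small [ 570. -331.   30.]
yel [ 382. -175.   30.]
```

The given sizes hold: the long edges measure 258 and 261 mm against 260. The bar and pin reproject about 3 mm low, so I take the box at x≈569.5, y≈-117.5, yaw≈-0.085. That puts the leg pivot at about (556, 64, 35). Moving now.

Call:
send_rows([
  [[0.012,0.04,0,0,0,-0.054,0.18],[0.012,0.04,0,0,0,-0.054,0.18],[0.012,0.04,0,0,0,-0.054,0.18],[0.012,0.04,0,0,0,-0.054,0.18],[0.012,0.04,0,0,0,-0.054,0.18],[0.012,0.04,0,0,0,-0.054,0.18],[0.012,0.04,0,0,0,-0.054,0.18],[0.012,0.04,0,0,0,-0.054,0.18],[0.012,0.04,0,0,0,-0.054,0.18],[0.012,0.04,0,0,0,-0.054,0.18]],
], grip_force=25)

```text
clock: 1.1
eef_pos: [395.1, -159.6, 248.2]
tcp_rot: [-3.142, 0.0, -0.087]
contact_force: [0.8, -1.5, -0.5]
opening: 0.591
grasp_force: 0.0
```

Call:
send_rows([
  [[0.01,0.023,0,0,0,0,0.18],[0.01,0.023,0,0,0,0,0.18],[0.01,0.023,0,0,0,0,0.18],[0.01,0.023,0,0,0,0,0.18],[0.01,0.023,0,0,0,0,0.18],[0.01,0.023,-0.005,-0.0085,-0.0996,0,0.18],[0.01,0.023,-0.005,-0.0085,-0.0996,0,0.18],[0.01,0.023,-0.005,-0.0085,-0.0996,0,0.18],[0.01,0.023,-0.005,-0.0085,-0.0996,0,0.18],[0.01,0.023,-0.005,-0.0085,-0.0996,0,0.18]],
])

```text
clock: 2.1
eef_pos: [494.3, 67.6, 223.7]
tcp_rot: [3.141, -0.496, -0.085]
contact_force: [0.6, -1.9, -0.6]
opening: 0.59
grasp_force: 0.0
```

```bash
python3 - <<'E'
from rig import sense, grab_frame
import cv2,numpy as np
from h import *
s=sense();print(s)
f=grab_frame("wrist");cv2.imwrite("pics/w1.png",f["img"][:,:,::-1]);np.savez("w1.npz",pos=s["eef_pos"],rot=s["tcp_rot"],**f)
from scipy.spatial.transform import Rotation as Ro
R=Ro.from_euler("xyz",s["tcp_rot"]);T=np.array(f["T_tool_cam"])
def pw(P):
    t=R.inv().apply(np.atleast_2d(P)-s["eef_pos"]); c=(t-T[:3,3])@T[:3,:3]; u=c@np.array(f["mtx"]).T;return u[:,:2]/u[:,2:]
B=box([569.5,-117.5,-.085])
for p in([-29,180,35],[-29,186,35],[-119,180,60],[-129,186,60],[-129,174,60],[-129,180,10],[-80,130,65]):print(p,pw(B(p)).round())
E
```

```text
{'clock': 2.1, 'qpos': array([ 0.22887214, -0.00464274,  2.24265018, -0.34286484,  0.4518495 ,
        2.15946302]), 'qvel': array([ 0.7367651 ,  0.08644316,  0.40847458, -1.74167596, -1.12151114,
        2.24693068]), 'joint_efforts': array([ -4.98072222, -32.5979805 , -32.01084852,   3.22341397,
        -0.77936221,  -4.5769684 ]), 'eef_pos': array([494.31204556,  67.60277569, 223.74048221]), 'tcp_rot': array([ 3.14148281, -0.49550882, -0.08474211]), 'contact_force': array([ 0.60589461, -1.87796794, -0.64300018]), 'wrist_torque': array([-0.10053917,  0.22076676, -0.00591856]), 'grasp_force': 0.0, 'opening': 0.5896095637126807}
[-29, 180, 35] [[315. 254.]]
[-29, 186, 35] [[309. 254.]]
[-119, 180, 60] [[315. 361.]]
[-129, 186, 60] [[307. 374.]]
[-129, 174, 60] [[322. 374.]]
[-129, 180, 10] [[315. 365.]]
[-80, 130, 65] [[377. 312.]]
```

View pics/w1.png

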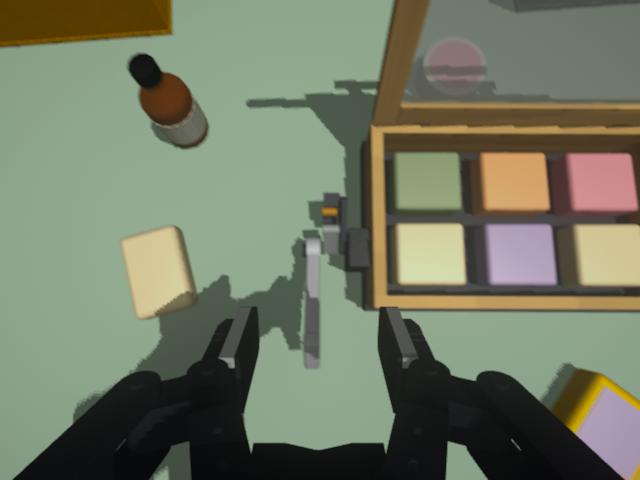

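The bottle, soap bar and box are all clear of the path. The leg runs through about (312,240)–(312,367), between the fingers. Its tip is about 3 px left of the prediction and the box corner (370,308) about 6 px left, so the true positions are roughly 2–4 mm further to +y. I'll descend partway and measure again.

Call:
send_rows([
  [[0,0.001,-0.026,0,0,0,0.18],[0,0.001,-0.026,0,0,0,0.18],[0,0.001,-0.026,0,0,0,0.18],[0,0,-0.026,0,0,0,0.18],[0,0,-0.026,0,0,0,0.18],[0,0,0,0,0,0,0.18],[0,0,0,0,0,0,0.18]],
])

```text
clock: 2.85
eef_pos: [495.7, 67.6, 105.8]
tcp_rot: [3.135, -0.491, -0.084]
contact_force: [0.5, 0.0, 0.0]
opening: 0.591
grasp_force: 0.0
```

```bash
cat >> h.py <<'E'
def wrist(name):
    from rig import sense,grab_frame
    from scipy.spatial.transform import Rotation as Ro
    s=sense();f=grab_frame("wrist");cv2.imwrite(f"pics/{name}.png",f["img"][:,:,::-1])
    R=Ro.from_euler("xyz",s["tcp_rot"]);T=np.array(f["T_tool_cam"])
    def pw(P):
        t=R.inv().apply(np.atleast_2d(P)-s["eef_pos"]); c=(t-T[:3,3])@T[:3,:3]; u=c@np.array(f["mtx"]).T;return u[:,:2]/u[:,2:]
    def onz(uv,z):
        d=R.apply(T[:3,:3]@np.linalg.inv(f["mtx"])@np.array([*uv,1.]));c=R.apply(T[:3,3])+s["eef_pos"];return c+d*(z-c[2])/d[2]
    return s,f,pw,onz
E
python3 - <<'E'
from h import *
s,f,pw,oz=wrist("w2");print(s["eef_pos"],s["tcp_rot"],s["contact_force"])
B=box([569.5,-117.5,-.085])
for p in([-29,180,35],[-119,180,60],[-129,186,60],[-129,174,60],[-129,180,10],[-80,130,65]):print(p,pw(B(p)).round())
print(pw(s["eef_pos"]))
E
```

```text
[495.67019982  67.59235014 105.81498926] [ 3.1346084  -0.49122194 -0.0839766 ] [0.45407465 0.03201532 0.00255202]
[-29, 180, 35] [[313. 229.]]
[-119, 180, 60] [[313. 397.]]
[-129, 186, 60] [[301. 418.]]
[-129, 174, 60] [[325. 418.]]
[-129, 180, 10] [[313. 394.]]
[-80, 130, 65] [[413. 317.]]
[[316.77089143 344.41633769]]
```

View pics/w2.png

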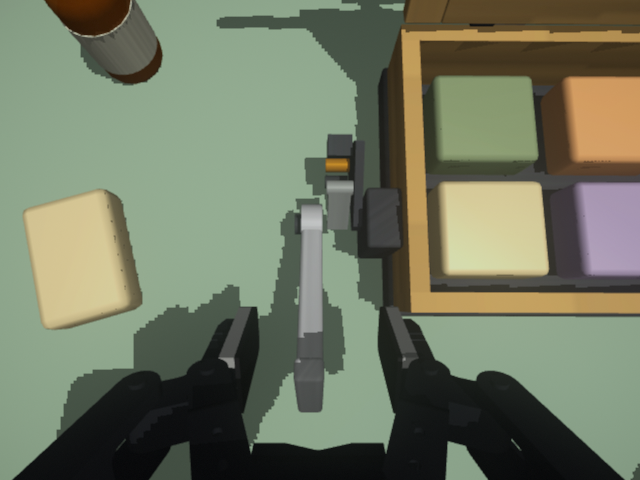

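The leg bar is centred at u≈311 and the gripper centre at u≈318, at about 1.9 px/mm, so the tool must go 4 mm to +y. The tip and corner show the box about 3 mm further in +x and 2 mm in +y. Box pose is now (572.5, -115.5), pivot (558.5, 66.5).

Call:
send_rows([
  [[0,0.002,-0.01,0,0,0,0.18],[0,0.002,-0.01,0,0,0,0.18],[0,0,-0.01,0,0,0,0.18],[0,0,-0.01,0,0,0,0.18],[0,0,-0.01,0,0,0,0.18],[0,0,-0.01,0,0,0,0.18],[0,0,-0.007,0,0,0,0.18],[0,0,0,0,0,0,0.18]],
])

```text
clock: 3.7
eef_pos: [505.9, 68.7, 66.1]
tcp_rot: [3.139, -0.444, -0.08]
contact_force: [0.7, 0.1, -1.5]
opening: 0.591
grasp_force: 0.0
```

```bash
python3 - <<'E'
from h import *
s,f,pw,oz=wrist("w3");print(s["eef_pos"],s["tcp_rot"],s["contact_force"])
B=box([572.5,-115.5,-.085])
for p in([-29,180,35],[-129,186,60],[-129,174,60],[-80,130,65]):print(p,pw(B(p)).round())
g=f["img"].astype(int)
for v in (250,270,290,310,330):   # bright grey leg pixels near centre
    r=g[v,270:360]; m=(r.max(1)-r.min(1)<14)&(r.mean(1)>90); w=np.where(m)[0]+270; print(v,w.min() if len(w) else 0,w.max() if len(w) else 0,len(w))
E
```

```text
[505.87109181  68.68811145  66.083116  ] [ 3.13901395 -0.44386621 -0.08026596] [ 0.70701702  0.10441145 -1.45876424]
[-29, 180, 35] [[313. 223.]]
[-129, 186, 60] [[296. 465.]]
[-129, 174, 60] [[326. 465.]]
[-80, 130, 65] [[438. 339.]]
250 302 328 27
270 301 328 28
290 300 329 30
310 300 329 30
330 299 329 31
```

View pics/w3.png

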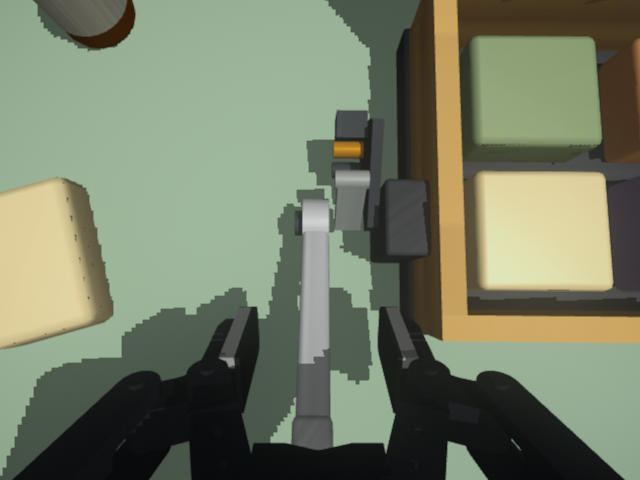

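The leg is at u≈314 between the fingers (centre about 318). The tool stopped short at z=66 and x=506, so the inward tilt runs out of joint range. I'll go vertical instead.

Call:
send_rows([
  [[-0.002,0,0,0.0085,0.0996,0,0.18],[-0.002,0,0,0.0085,0.0996,0,0.18],[-0.002,0,0,0.0085,0.0996,0,0.18],[-0.002,0,0,0.0085,0.0996,0,0.18],[-0.002,0.002,0,0.004,0.045,-0.005,0.18],[0,0,0,0,0,0,0.18]],
])

```text
clock: 4.35
eef_pos: [507.5, 56.7, 68.6]
tcp_rot: [3.096, -0.226, -0.091]
contact_force: [1.1, 14.2, 1.7]
opening: 0.589
grasp_force: 6.9
```

```bash
python3 - <<'E'
from h import *
s,f,pw,oz=wrist("w4");print(s["eef_pos"],s["tcp_rot"],s["contact_force"],s["qpos"])
B=box([572.5,-115.5,-.085])
for p in([-29,180,35],[-129,186,60],[-129,174,60],[-80,130,65]):print(p,pw(B(p)).round())
g=f["img"].astype(int)
for v in range(150,400,25):
    r=g[v,270:360]; m=(r.max(1)-r.min(1)<14)&(r.mean(1)>90); w=np.where(m)[0]+270; print(v,w.min() if len(w) else 0,w.max() if len(w) else 0,len(w))
E
```

```text
[507.48897514  56.7471006   68.5752735 ] [ 3.0961418  -0.2260401  -0.09137156] [ 1.14274908 14.17144682  1.66332637] [ 0.17385784  0.3713865   2.15615246 -0.25453552  0.41940035  2.0638254 ]
[-29, 180, 35] [[282. 212.]]
[-129, 186, 60] [[271. 451.]]
[-129, 174, 60] [[299. 449.]]
[-80, 130, 65] [[406. 339.]]
150 0 0 0
175 302 338 37
200 270 333 58
225 270 297 28
250 270 297 28
275 270 299 30
300 270 298 29
325 270 297 28
350 270 297 28
375 270 299 29
```

The tool slipped 12 mm to -y near the wrist singularity and leans on the leg with 14 N. I'll relieve that at once.

Call:
send_rows([
  [[0,0.006,0.002,0,0,0,0.18],[0,0.005,0.002,0,0,0,0.18],[0,0,0,0,0,0,0.18]],
])

```text
clock: 4.7
eef_pos: [505.2, 66.6, 71.9]
tcp_rot: [3.093, -0.224, -0.09]
contact_force: [0.5, -0.3, 0.6]
opening: 0.591
grasp_force: 0.0
```

Call:
send_rows([
  [[0,0.001,0.003,0.013,0.04,0,0.18],[0,0.001,0.003,0.013,0.04,0,0.18],[0,0.001,0.003,0.013,0.04,0,0.18],[0,0.001,0.003,0.013,0.04,0,0.18],[0,0,0,0.005,0.04,0,0.18],[0,0,0,0.003,0.025,0,0.18],[0,0,0,0,0,0,0.18]],
])

```text
clock: 5.4
eef_pos: [505.7, 69.9, 83.5]
tcp_rot: [3.132, 0.006, -0.096]
contact_force: [0.4, -0.1, 0.5]
opening: 0.592
grasp_force: 0.0
```

```bash
python3 - <<'E'
from h import *
s,f,pw,oz=wrist("w5");print(s["eef_pos"],s["tcp_rot"],s["contact_force"],s["qpos"])
B=box([572.5,-115.5,-.085])
for p in([-29,180,35],[-129,186,60],[-129,174,60],[-80,130,65]):print(p,pw(B(p)).round())
E
```

```text
[505.69412947  69.88935053  83.51552272] [ 3.13204034  0.00613981 -0.09607335] [ 0.3794253  -0.13307451  0.51801204] [ 0.13940873  0.40822937  1.99942514 -0.01162365  0.74217082  1.81484814]
[-29, 180, 35] [[313. 184.]]
[-129, 186, 60] [[303. 397.]]
[-129, 174, 60] [[328. 396.]]
[-80, 130, 65] [[429. 312.]]
```

View pics/w5.png

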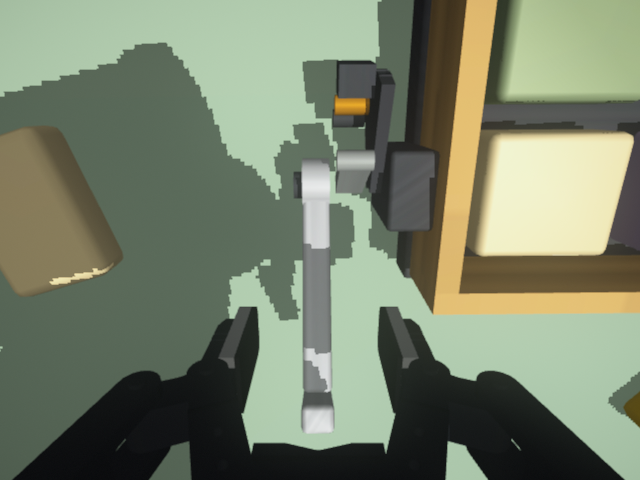

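```bash
python3 - <<'E'
from h import *
s,f,pw,oz=wrist("w6")
B=box([572.5,-115.5,-.085])
for a in (0,.1,.2,.3,.4,.5,.7):
    c,n=np.cos(a),np.sin(a)
    pts=[[-29-100*c+25*n,y,35+100*n+25*c] for y in(186,174)]+[[-29-90*c+25*n,180,35+90*n+25*c]]
    print(a,pw(B(pts)).round().tolist())
E
```

```text
0 [[303.0, 396.0], [328.0, 396.0], [315.0, 379.0]]
0.1 [[303.0, 406.0], [329.0, 406.0], [315.0, 387.0]]
0.2 [[302.0, 415.0], [329.0, 415.0], [315.0, 393.0]]
0.3 [[301.0, 422.0], [330.0, 422.0], [315.0, 398.0]]
0.4 [[300.0, 428.0], [331.0, 427.0], [315.0, 401.0]]
0.5 [[298.0, 431.0], [332.0, 430.0], [315.0, 401.0]]
0.7 [[295.0, 427.0], [334.0, 426.0], [314.0, 392.0]]
```

The leg tip now sits at v≈432, with the crosshead top edge at about 393. Compared with the predictions, the leg has been dragged up to roughly 0.35 rad and has stayed there. The box corner is at (434,313) against a predicted (429,312), so the box has not moved. The leg is centred in the gripper (317 against 318). I'll lower onto the bar at that angle and grip gently.

Call:
send_rows([
  [[-0.002,0.001,-0.006,0,0,0,0.18],[-0.002,0,-0.006,0,0,0,0.18],[-0.002,0,-0.007,0,0,0,0.18],[-0.002,0,-0.007,0,0,0,0.18],[0,0,0,0,0,0,-0.2],[0,0,0,0,0,0,-0.5],[0,0,0,0,0,0,-0.65],[0,0,0,0,0,0,-0.7],[0,0,0,0,0,0,-0.7]],
], grip_force=20)

```text
clock: 6.4
eef_pos: [497.5, 71.1, 57.8]
tcp_rot: [3.132, 0.005, -0.096]
contact_force: [0.8, 0.4, -0.1]
opening: 0.148
grasp_force: 0.0
```

Call:
send_rows([
  [[0,0,0,0,0,0,-0.74],[0,0,0,0,0,0,-0.8],[0,0,0,0,0,0,-0.8]],
])

```text
clock: 6.7
eef_pos: [497.5, 71.1, 57.7]
tcp_rot: [3.132, 0.005, -0.096]
contact_force: [-0.2, -0.3, 1.6]
opening: 0.139
grasp_force: 19.9
```

Call:
send_rows([
  [[0.0014,-0.0001,0.0034,0.0034,0.04,0,-0.8],[0.0017,-0.0001,0.0035,0.0034,0.04,0,-0.8],[0.002,-0.0002,0.0034,0.0034,0.04,0,-0.8],[0.0022,-0.0002,0.0033,0.0034,0.04,0,-0.8],[0.0023,-0.0002,0.0032,0.0034,0.04,0,-0.8]],
])

```text
clock: 7.2
eef_pos: [506.3, 70.3, 73.9]
tcp_rot: [3.13, 0.209, -0.096]
contact_force: [1.2, -0.0, -8.5]
opening: 0.136
grasp_force: 20.4
```

Call:
send_rows([
  [[0.0025,-0.0002,0.003,0.0034,0.04,0,-0.8],[0.0028,-0.0002,0.0029,0.0034,0.04,0,-0.8],[0.0028,-0.0002,0.0027,0.0034,0.04,0,-0.8],[0.0031,-0.0002,0.0025,0.0034,0.04,0,-0.8],[0,0,0,0,0,0,-0.8]],
])

```text
clock: 7.7
eef_pos: [517.4, 69.4, 84.9]
tcp_rot: [3.128, 0.371, -0.097]
contact_force: [-3.2, -0.5, 0.8]
opening: 0.142
grasp_force: 21.7
```

Call:
send_rows([
  [[0,0,0,0,0,0,-0.5],[0,0,0,0,0,0,0],[0,0,0,0,0,0,0.18],[0.001,0,0.006,0,0,0,0.18],[0.003,0,0.012,0,0,0,0.18],[0.004,0,0.015,0,0,0,0.18],[0.004,0,0.015,0,0,0,0.18],[0.004,0,0.015,-0.005,-0.06,0,0.18],[0,0,0.015,-0.005,-0.06,0,0.18],[0,0,0.012,-0.005,-0.06,0,0.18]],
])

```text
clock: 8.7
eef_pos: [535.1, 69.6, 177.5]
tcp_rot: [3.131, 0.182, -0.096]
contact_force: [-0.7, 0.7, -0.5]
opening: 0.589
grasp_force: 0.0
```

Call:
send_rows([
  [[-0.012,0,0,-0.005,-0.06,0,-0.5],[-0.012,0,0,-0.005,-0.06,0,-1],[-0.012,0,0,-0.005,-0.06,0,-1],[-0.012,0,0,0,0,0,-1],[-0.012,0,0,0,0,0,-1],[-0.012,0.001,0,0,0,0,-1],[0,0.001,0,0,0,0,-1]],
])

```text
clock: 9.4
eef_pos: [460.9, 71.5, 175.5]
tcp_rot: [3.132, 0.008, -0.096]
contact_force: [-0.5, -0.8, -0.4]
opening: 0.0
grasp_force: 0.0
```

```bash
python3 - <<'E'
from h import *
s,f,pw,oz=wrist("w7");print(s["eef_pos"],s["tcp_rot"],s["contact_force"],s["qpos"],s["opening"])
B=box([572.5,-115.5,-.085])
for a in (.8,.9,1.):
    c,n=np.cos(a),np.sin(a)
    pts=[[-29-100*c+25*n,180,35+100*n+25*c],[-29-100*c-25*n,180,35+100*n-25*c],[-80,130,65]]
    print(a,pw(B(pts)).round().tolist())
E
```

```text
[460.9201229   71.51424151 175.48527205] [ 3.13245047  0.00758066 -0.0957204 ] [-0.49220475 -0.77015428 -0.37748931] [ 0.15557912  0.20359876  2.02698762 -0.00875648  0.92064059  1.82739518] 0.00017089884584781996
0.8 [[308.0, 197.0], [310.0, 244.0], [390.0, 174.0]]
0.9 [[308.0, 180.0], [310.0, 239.0], [390.0, 174.0]]
1.0 [[307.0, 159.0], [310.0, 232.0], [390.0, 174.0]]
```

View pics/w7.png

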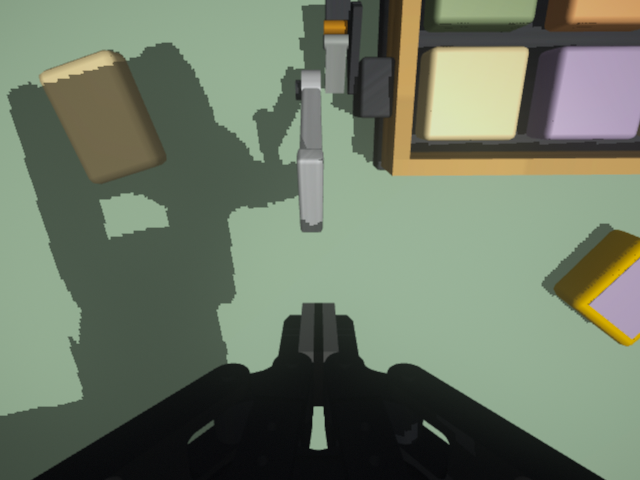

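The leg stays up by itself at about 1.0 rad: crosshead between v≈150 and 231, u≈311. The box corner is at (391,174) against a predicted (390,174), so the box is unmoved. The closed fingers are in front of the leg. I'll lower them to crosshead height and then push.

Call:
send_rows([
  [[0,0.001,-0.012,0,0,0,-1],[0,0.001,-0.012,0,0,0,-1],[0,0,-0.012,0,0,0,-1],[0,0,-0.012,0,0,0,-1],[0,0,-0.01,0,0,0,-1],[0,0,-0.008,0,0,0,-1],[0.004,0,0,0,0,0,-1],[0.004,0,0,0,0,0,-1],[0.002,0,0,0,0,0,-1],[0.002,0,0,0,0,0,-1]],
])

```text
clock: 10.45
eef_pos: [473.4, 73.5, 109.7]
tcp_rot: [3.132, 0.008, -0.096]
contact_force: [-8.5, -0.1, 6.1]
opening: 0.001
grasp_force: 4.4
```

Call:
send_rows([
  [[0.002,0,0.0025,0,0,0,-1],[0.0021,0,0.0025,0,0,0,-1],[0.0022,0,0.0022,0,0,0,-1],[0.0023,0,0.002,0,0,0,-1],[0.0023,0,0.0018,0,0,0,-1]],
])

```text
clock: 10.95
eef_pos: [485.2, 73.4, 120.7]
tcp_rot: [3.133, 0.006, -0.096]
contact_force: [-2.2, -2.2, 0.9]
opening: -0.001
grasp_force: 1.5
```

Call:
send_rows([
  [[0.0024,-0.0002,0.0018,0,0,0,-1],[0.0024,-0.0002,0.0017,0,0,0,-1],[0.0025,-0.0002,0.0016,0,0,0,-1],[0.0025,-0.0002,0.0015,0,0,0,-1]],
])

```text
clock: 11.35
eef_pos: [493.0, 72.7, 126.4]
tcp_rot: [3.132, 0.01, -0.096]
contact_force: [-8.8, 1.4, -2.9]
opening: 0.001
grasp_force: 4.7
```

Call:
send_rows([
  [[0.002,-0.0002,0.0011,0,0,0,-1],[0.002,-0.0002,0.0011,0,0,0,-1]],
])

```text
clock: 11.55
eef_pos: [497.7, 72.3, 128.9]
tcp_rot: [3.132, 0.009, -0.096]
contact_force: [-7.7, -0.5, 3.0]
opening: -0.002
grasp_force: 4.0
```

Call:
send_rows([
  [[0.002,-0.0002,0.001,0,0,0,-1],[0.001,-0.0001,0.0005,0,0,0,-1]],
])

```text
clock: 11.75
eef_pos: [501.3, 72.0, 130.8]
tcp_rot: [3.133, 0.007, -0.096]
contact_force: [-4.8, -1.8, 3.1]
opening: 0.0
grasp_force: 2.6
```

Call:
send_rows([
  [[0.0015,-0.0001,0.0007,0,0,0,-1],[0.001,-0.0001,0.0005,0,0,0,-1]],
])

```text
clock: 11.95
eef_pos: [504.4, 71.9, 132.1]
tcp_rot: [3.133, 0.006, -0.096]
contact_force: [-3.2, -1.3, 2.7]
opening: 0.001
grasp_force: 1.8
```

Call:
send_rows([
  [[0.001,-0.0001,0.0004,0,0,0,-1],[0.001,-0.0001,0.0004,0,0,0,-1]],
])

```text
clock: 12.15
eef_pos: [506.7, 71.7, 132.9]
tcp_rot: [3.133, 0.005, -0.096]
contact_force: [-3.2, -0.3, 2.5]
opening: 0.002
grasp_force: 1.4
```

Call:
send_rows([
  [[0.001,-0.0001,0.0004,0,0,0,-1],[0.001,-0.0001,0.0004,0,0,0,-1]],
])

```text
clock: 12.35
eef_pos: [508.7, 71.5, 133.7]
tcp_rot: [3.133, 0.005, -0.096]
contact_force: [-0.9, 0.1, -0.1]
opening: 0.004
grasp_force: 0.9
```

Call:
send_rows([
  [[0.001,-0.0001,0.0003,0,0,0,-1],[0.001,-0.0001,0.0003,0,0,0,-1]],
])

```text
clock: 12.55
eef_pos: [510.6, 71.3, 134.2]
tcp_rot: [3.133, 0.005, -0.096]
contact_force: [-0.3, 0.5, 1.1]
opening: -0.001
grasp_force: 0.5
```

The force has fallen to nearly zero, so the leg has probably snapped ahead. I'll feel for the hard stop gently.

Call:
send_rows([
  [[0.001,-0.0001,0.0003,0,0,0,-1],[0.001,-0.0001,0.0003,0,0,0,-1]],
])

```text
clock: 12.75
eef_pos: [512.6, 71.0, 134.8]
tcp_rot: [3.133, 0.005, -0.096]
contact_force: [-0.4, -0.6, 0.7]
opening: -0.003
grasp_force: 0.4
```

Call:
send_rows([
  [[0.001,-0.0001,0.0003,0,0,0,-1],[0.001,-0.0001,0.0003,0,0,0,-1]],
])

```text
clock: 12.95
eef_pos: [514.5, 70.8, 135.4]
tcp_rot: [3.133, 0.006, -0.096]
contact_force: [-0.3, -0.0, 0.2]
opening: -0.002
grasp_force: 0.0
```

Call:
send_rows([
  [[0.001,-0.0001,0.0002,0,0,0,-1],[0.001,-0.0001,0.0002,0,0,0,-1]],
])

```text
clock: 13.15
eef_pos: [516.4, 70.6, 135.8]
tcp_rot: [3.133, 0.006, -0.096]
contact_force: [-0.8, 0.4, 0.3]
opening: -0.003
grasp_force: 0.0
```

Call:
send_rows([
  [[0.001,-0.0001,0.0002,0,0,0,-1],[0.001,-0.0001,0.0002,0,0,0,-1]],
])

```text
clock: 13.35
eef_pos: [518.4, 70.4, 136.2]
tcp_rot: [3.133, 0.006, -0.096]
contact_force: [0.6, -0.3, 0.5]
opening: -0.001
grasp_force: 0.0
```

```bash
python3 - <<'E'
from h import *
from rig import grab_frame
f=grab_frame("scene");t=grab_frame("top")
a=cv2.resize(f["img"][190:310,270:390,::-1],(400,400),interpolation=cv2.INTER_CUBIC)
b=cv2.resize(t["img"][110:270,230:390,::-1],(400,400),interpolation=cv2.INTER_CUBIC)
cv2.imwrite("pics/chk.png",np.hstack([a,b]))
B=box([572.5,-115.5,-.085])
for q in (1.3,1.42,1.57,1.72):
    c,n=np.cos(q),np.sin(q)
    P=B([[-29-100*c+25*n,180,35+100*n+25*c],[-29-100*c-25*n,180,35+100*n-25*c],[-29,180,35]])
    print(q,((proj(f,P)-[270,190])*400/120).round().tolist(),((proj(t,P)-[230,110])*2.5+[400,0]).round().tolist())
E
```

```text
1.3 [[254.0, 135.0], [300.0, 123.0], [252.0, 244.0]] [[488.0, 250.0], [483.0, 313.0], [496.0, 268.0]]
1.42 [[242.0, 143.0], [289.0, 123.0], [252.0, 244.0]] [[489.0, 235.0], [484.0, 298.0], [496.0, 268.0]]
1.57 [[227.0, 154.0], [276.0, 126.0], [252.0, 244.0]] [[492.0, 216.0], [485.0, 279.0], [496.0, 268.0]]
1.72 [[213.0, 168.0], [261.0, 132.0], [252.0, 244.0]] [[494.0, 199.0], [487.0, 259.0], [496.0, 268.0]]
```

View pics/chk.png

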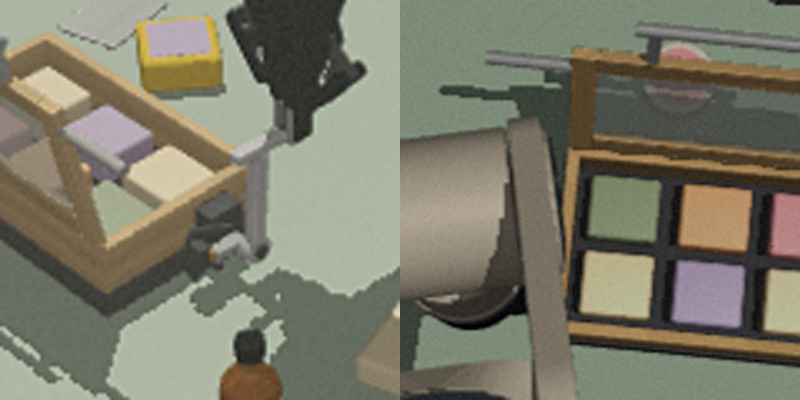

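The scene crop shows the leg nearly upright, with its crosshead from about (232,153) to (284,128), which matches about 1.53 rad. The box corner and rim in the top crop are unchanged. The fingers are just short of the crosshead, so I'll keep feeling forward.

Call:
send_rows([
  [[0.001,-0.0001,0.0002,0,0,0,-1],[0.001,-0.0001,0.0002,0,0,0,-1]],
])

```text
clock: 13.65
eef_pos: [520.3, 70.2, 136.6]
tcp_rot: [3.133, 0.006, -0.096]
contact_force: [-0.8, -0.4, 0.4]
opening: -0.003
grasp_force: 0.0
```

Call:
send_rows([
  [[0.001,-0.0001,0.0002,0,0,0,-1],[0.0005,0,0,0,0,0,-1]],
])

```text
clock: 13.85
eef_pos: [521.9, 70.1, 136.8]
tcp_rot: [3.133, 0.006, -0.096]
contact_force: [-0.6, 0.9, 0.4]
opening: 0.004
grasp_force: 0.5
```

Call:
send_rows([
  [[0.0005,0,0,0,0,0,-1],[0.0005,0,0,0,0,0,-1]],
])

```text
clock: 14.05
eef_pos: [522.6, 70.1, 136.7]
tcp_rot: [3.133, 0.006, -0.096]
contact_force: [-1.2, -0.2, 1.1]
opening: -0.002
grasp_force: 0.8
```

Call:
send_rows([
  [[0.0005,0,0,0,0,0,-1],[0.0005,0,0,0,0,0,-1]],
])

```text
clock: 14.25
eef_pos: [523.3, 70.1, 136.7]
tcp_rot: [3.133, 0.007, -0.096]
contact_force: [-2.7, 0.6, 2.7]
opening: 0.003
grasp_force: 1.9
```

Call:
send_rows([
  [[0.0005,0,0,0,0,0,-1],[0.0005,0,0,0,0,0,-1]],
])

```text
clock: 14.45
eef_pos: [524.0, 70.1, 136.7]
tcp_rot: [3.132, 0.008, -0.096]
contact_force: [-6.7, 0.1, 5.4]
opening: 0.001
grasp_force: 3.2
```

Call:
send_rows([
  [[0.0005,0,0,0,0,0,-1],[0.0005,0,0,0,0,0,-1]],
])

```text
clock: 14.65
eef_pos: [524.5, 70.1, 136.6]
tcp_rot: [3.132, 0.009, -0.096]
contact_force: [-8.4, 0.5, 7.3]
opening: -0.0
grasp_force: 4.2
```

Call:
send_rows([
  [[0,0,0.001,0,0,0,-1],[0.0005,0,0.0005,0,0,0,-1]],
])

```text
clock: 14.85
eef_pos: [524.6, 70.0, 137.4]
tcp_rot: [3.132, 0.009, -0.096]
contact_force: [-5.3, 0.9, -4.8]
opening: -0.001
grasp_force: 2.8
```

Call:
send_rows([
  [[0.0005,0,0.0003,0,0,0,-1],[0.0003,0,0.0003,0,0,0,-1]],
])

```text
clock: 15.05
eef_pos: [524.9, 70.0, 137.6]
tcp_rot: [3.132, 0.011, -0.096]
contact_force: [-7.3, 0.7, -4.7]
opening: 0.001
grasp_force: 3.2
```

Call:
send_rows([
  [[0.0005,0,0,0,0,0,-1],[0.0005,0,0,0,0,0,-1]],
])

```text
clock: 15.25
eef_pos: [525.5, 70.0, 137.7]
tcp_rot: [3.132, 0.012, -0.096]
contact_force: [-9.6, 0.9, 0.9]
opening: -0.0
grasp_force: 4.9
```

Call:
send_rows([
  [[0.0005,0,0,0,0,0,-1],[0.0005,0,0,0,0,0,-1]],
])

```text
clock: 15.45
eef_pos: [525.9, 70.0, 137.8]
tcp_rot: [3.132, 0.013, -0.096]
contact_force: [-12.2, 1.9, 3.6]
opening: -0.001
grasp_force: 6.2
```

The stop holds at over 12 N (about 1.1 N m, twice the bump) with no give, so the leg is seated at about 1.57 rad. I'll back off and rise, then check that the leg stays and the box has not moved.

Call:
send_rows([
  [[-0.005,0,0,0,0,0,-1],[-0.01,0,0,0,0,0,-1],[-0.015,0,0,0,0,0,-1],[-0.015,0,0.02,0,0,0,-1],[-0.01,0,0.03,0,0,0.08,-1],[0,-0.02,0.03,0,0,0.12,-0.6],[0,-0.02,0.03,0,0,0.12,-0.3],[0,-0.02,0.03,0,0,0.12,0],[0,-0.02,0.03,0,0,0.12,0],[0,-0.02,0.02,0,0,0.12,0]],
])

```text
clock: 16.45
eef_pos: [474.8, -30.7, 331.5]
tcp_rot: [3.13, 0.002, 0.589]
contact_force: [0.4, -0.3, -0.8]
opening: 0.502
grasp_force: 0.0
```

Call:
send_rows([
  [[0.01,-0.012,0.004,0,0,0.12,0],[0.01,-0.012,0.003,0,0,0.12,0],[0.01,-0.012,0.003,0,0,0.12,0],[0.01,-0.012,0,0,0,0.12,0],[0.01,-0.012,0,0,0,0.12,0],[0.01,-0.012,0,0,0,0.12,0],[0.01,-0.012,0,0,0,0.12,0],[0.01,-0.012,0,0,0,0.06,0],[0,0,0,0,0,0,0]],
])

```text
clock: 17.35
eef_pos: [555.1, -127.1, 339.0]
tcp_rot: [3.131, 0.007, 1.484]
contact_force: [0.2, 1.0, 0.4]
opening: 0.498
grasp_force: 0.0
```

```bash
python3 - <<'E'
from h import *
s,f,pw,oz=wrist("w8");print(s["eef_pos"],s["tcp_rot"],s["contact_force"],s["qpos"])
from rig import grab_frame
t=grab_frame("top");sc=grab_frame("scene");np.savez("top1.npz",**t)
t0=np.load("top0.npz")["img"];s0=np.load("scene0.npz")["img"]
def sh(a,b,r):
    y0,y1,x0,x1=r;g=lambda i:cv2.cvtColor(i[y0:y1,x0:x1],cv2.COLOR_RGB2GRAY).astype(np.float32);return cv2.phaseCorrelate(g(a),g(b),cv2.createHanningWindow((x1-x0,y1-y0),cv2.CV_32F))
print("top box",sh(t0,t["img"],(175,265,290,420)),"scene box",sh(s0,sc["img"],(200,285,235,350)))
cv2.imwrite("pics/t8.png",np.hstack([cv2.resize(sc["img"][190:310,270:390,::-1],(400,400)),cv2.resize(t["img"][100:260,240:400,::-1],(400,400))]))
# leg crosshead columns in scene crop: bright gray
B=box([572.5,-115.5,-.085])
bar=B([[80-185*np.cos(1.8),y,70+185*np.sin(1.8)] for y in(-65,0,65)]);print(bar.round(),pw(bar).round())
E
```

```text
[ 555.06945956 -127.08832565  338.98549622] [3.13081659 0.00672365 1.48431641] [0.18858612 1.00108714 0.38492619] [-0.22475473  0.18528454  1.65440774 -0.00538419  1.29030412 -0.13685053]
top box ((0.34529859000826946, 0.2152047328838762), 0.3461563848173667) scene box ((-0.15459932628183992, -0.06100875824082408), 0.7283062345010263)
[[ 689. -191.  250.]
 [ 694. -126.  250.]
 [ 700.  -61.  250.]] [[526. 329.]
 [545. 236.]
 [569. 123.]]
```

View pics/t8.png

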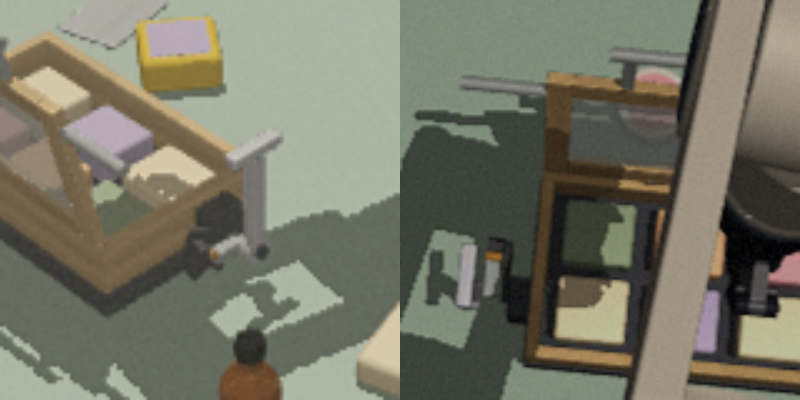

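The leg stands upright by itself without the robot (crosshead at about (228,155)–(282,135) in the scene crop), and the box has shifted by less than 0.4 px. That used the last picture view. I'll locate the handle bar numerically.

```bash
python3 - <<'E'
from h import *
f=dict(np.load("top0.npz"))
for z in(245,250,255): print(z,onz(f,(235+477/3.5,100+92/3.5),z).round(1))
g=cv2.imread("pics/w8.png").astype(int)
for v in (180,210,236,260,290):
    r=g[v,480:640]; sat=r.max(1)-r.min(1); print(v,[(i+480,int(r[i].mean()),int(sat[i])) for i in range(0,160,4) if sat[i]<14])
E
```

```text
245 [ 692.7 -128.8  245. ]
250 [ 691.  -128.1  250. ]
255 [ 689.4 -127.5  255. ]
180 [(480, 121, 13), (548, 66, 6), (552, 103, 6), (556, 134, 6), (560, 171, 7), (564, 149, 7), (600, 80, 13), (612, 79, 13)]
210 [(520, 83, 13), (524, 51, 5), (528, 46, 4), (532, 44, 5), (536, 43, 5), (540, 44, 4), (544, 83, 6), (548, 122, 6), (552, 160, 5), (556, 155, 6), (560, 131, 6), (564, 42, 3), (568, 42, 3), (572, 42, 2), (576, 41, 2), (580, 41, 3), (584, 40, 2), (588, 43, 2), (592, 43, 3), (596, 43, 2), (600, 46, 2), (604, 46, 3), (608, 46, 3), (612, 44, 2), (616, 42, 2), (620, 40, 3), (624, 39, 3), (628, 37, 2), (632, 37, 2), (636, 36, 2)]
236 [(520, 67, 6), (524, 44, 4), (528, 44, 3), (532, 39, 3), (536, 54, 4), (540, 100, 6), (544, 134, 7), (548, 176, 6), (552, 148, 8), (556, 54, 2), (560, 40, 1), (564, 41, 2), (568, 41, 2), (572, 90, 5), (576, 89, 5), (580, 88, 4), (584, 88, 4), (588, 89, 5), (592, 87, 4), (596, 87, 3), (600, 87, 4), (604, 87, 3), (608, 86, 3), (612, 87, 3), (616, 76, 3), (620, 43, 1), (624, 35, 1), (628, 35, 1), (632, 35, 1), (636, 35, 0)]
260 [(516, 45, 4), (520, 47, 4), (524, 44, 4), (528, 43, 3), (532, 62, 4), (536, 111, 5), (540, 143, 5), (544, 163, 6), (548, 141, 7), (552, 42, 1), (556, 42, 2), (560, 41, 1), (564, 37, 1), (568, 89, 4), (616, 42, 0), (620, 35, 1), (624, 35, 1), (628, 34, 1), (632, 37, 0), (636, 54, 4)]
290 [(516, 51, 5), (520, 43, 3), (524, 46, 2), (528, 92, 5), (532, 130, 6), (536, 173, 6), (540, 148, 7), (544, 57, 1), (548, 42, 0), (552, 42, 0), (556, 42, 1), (560, 40, 1), (564, 89, 4), (608, 46, 1), (612, 37, 1), (616, 36, 2), (620, 35, 1), (624, 30, 0), (628, 50, 1), (632, 43, 1), (636, 34, 2)]
```

The bar shows at u≈546 in the wrist view against a predicted 545. The top view agrees within about 3 mm, so I take the bar at (694, -127, 250). I'll go above it along the cover's own direction.

Call:
send_rows([
  [[0.02,0,0,0,0,0,0.18],[0.02,0,0,0,0,0,0.18],[0.02,0,0,0.004,0.046,0,0.18],[0.02,0,0,0.004,0.046,0,0.18],[0.02,0,0,0.004,0.046,0,0.18],[0.02,0,-0.01,0.004,0.046,0,0.18],[0.02,-0.001,-0.01,0.004,0.046,0,0.18],[0.012,0,-0.011,0,0,0,0.18],[0,0,0,0,0,0,0.18]],
])

```text
clock: 18.4
eef_pos: [706.3, -126.1, 305.0]
tcp_rot: [-2.917, 0.005, 1.486]
contact_force: [-0.9, 0.1, -0.9]
opening: 0.587
grasp_force: 0.0
```

```bash
python3 - <<'E'
from h import *
s,f,pw,oz=wrist("w9");print(s["eef_pos"],s["tcp_rot"],s["contact_force"],s["qpos"])
B=box([572.5,-115.5,-.085])
bar=B([[80-185*np.cos(1.8),y,70+185*np.sin(1.8)] for y in(-40,0,40)]);print(pw(bar).round(),pw(s["eef_pos"]))
g=f["img"].astype(int)
for v in pw(bar)[:,1].round().astype(int):
    r=g[v,200:440]; sat=r.max(1)-r.min(1); m=(sat<14)&(r.mean(1)>85); print(v,np.where(m)[0]+200)
E
```

```text
[ 706.25495632 -126.06331378  305.02257941] [-2.91741694  0.00546586  1.48588631] [-0.94263835  0.13372074 -0.86737741] [-0.1679445   0.58421772  1.16502352 -0.02377411  1.61533977 -0.08081873]
[[319. 346.]
 [319. 281.]
 [319. 208.]] [[318.46030701 340.67207916]]
346 [307 308 309 310 311 312 313 314 315 316 317 318 319 320 321 322 323 324]
281 [307 308 309 310 311 312 313 314 315 316 317 318 319 320 321 322 323]
208 [245]
```

The bar is about 4 px off centre, which is 2 mm to -x. I'll approach with that correction and close.

Call:
send_rows([
  [[-0.004,0,-0.01,0,0,0,0.18],[-0.003,0,-0.01,0,0,0,0.18],[-0.003,0,-0.01,0,0,0,0.18],[-0.002,0,-0.01,0,0,0,0.18],[-0.002,0,-0.01,0,0,0,0.18],[-0.001,0,-0.005,0,0,0,0.18],[0,0,0,0,0,0,-0.2],[0,0,0,0,0,0,-0.6],[0,0,0,0,0,0,-0.75],[0,0,0,0,0,0,-0.8]],
], grip_force=40)

```text
clock: 19.45
eef_pos: [691.6, -127.0, 253.4]
tcp_rot: [-2.921, 0.006, 1.486]
contact_force: [0.7, 0.2, 1.3]
opening: 0.106
grasp_force: 21.3
```

Call:
send_rows([
  [[0,0,0,0,0,0,-0.9],[0,0,0,0,0,0,-0.9],[0,0,0,0,0,0,-0.9]],
])

```text
clock: 19.75
eef_pos: [691.5, -126.9, 253.5]
tcp_rot: [-2.921, 0.006, 1.486]
contact_force: [0.4, 0.1, 3.8]
opening: 0.099
grasp_force: 39.3
```

Call:
send_rows([
  [[-0.009,0.0008,0.0018,-0.002,-0.0224,0,-0.9],[-0.0092,0.0008,0.0015,-0.002,-0.0224,0,-0.9],[-0.0092,0.0008,0.0009,-0.002,-0.0224,0,-0.9],[-0.0092,0.0008,0.0005,-0.002,-0.0224,0,-0.9]],
])

```text
clock: 20.15
eef_pos: [654.8, -123.6, 258.1]
tcp_rot: [-3.012, 0.006, 1.485]
contact_force: [1.2, -0.7, 0.4]
opening: 0.098
grasp_force: 39.2
```

Call:
send_rows([
  [[-0.0092,0.0008,0.0001,-0.002,-0.0224,0,-0.9],[-0.0093,0.0008,-0.0005,-0.002,-0.0224,0,-0.9],[-0.0092,0.0008,-0.0008,-0.002,-0.0224,0,-0.9],[-0.0091,0.0008,-0.0014,-0.002,-0.0224,0,-0.9],[-0.0091,0.0008,-0.0018,-0.002,-0.0224,0,-0.9]],
])

```text
clock: 20.65
eef_pos: [608.5, -119.4, 253.3]
tcp_rot: [-3.124, 0.006, 1.484]
contact_force: [1.7, 1.1, -1.6]
opening: 0.094
grasp_force: 39.8
```

```bash
python3 - <<'E'
from h import *
s,f,pw,oz=wrist("w10");print(s["eef_pos"],s["tcp_rot"],s["contact_force"],s["qpos"])
B=box([572.5,-115.5,-.085]);Rb=np.array([np.cos(.085),-np.sin(.085)])
e=s["eef_pos"];h=B([80,0,70])[0];d=(e[:2]-h[:2])@Rb;print("angle",np.arctan2(e[2]-70,-d),np.hypot(d,e[2]-70))
# frame edge just beyond bar, pin ends seen by wrist cam?
from rig import grab_frame
t=grab_frame("scene")
for a in (1.3,1.35,1.4,1.8):
    P=B([[80-125*np.cos(a),y,70+125*np.sin(a)] for y in(140,165,190)]);q=proj(t,P).round().astype(int)
    print(a,q.tolist(),[t["img"][y,x].tolist() for x,y in q])
E
```

```text
[ 608.45640527 -119.43318807  253.27699083] [-3.12380624  0.00602068  1.48443497] [ 1.69460543  1.086805   -1.56334076] [-0.19211329  0.3494997   1.62700283 -0.00849718  1.18215485 -0.10241143]
angle 1.3360098002809264 188.44722417002973
1.3 [[311, 220], [318, 224], [325, 229]] [[172, 173, 165], [108, 106, 98], [105, 106, 100]]
1.35 [[309, 220], [316, 225], [323, 229]] [[105, 104, 96], [106, 105, 99], [109, 107, 101]]
1.4 [[307, 221], [314, 225], [321, 230]] [[110, 100, 83], [102, 100, 91], [98, 89, 73]]
1.8 [[291, 230], [298, 235], [306, 239]] [[151, 146, 145], [127, 114, 91], [90, 84, 90]]
```

The cover is following: the pin shows at about 1.33 rad in the scene view, as the arc predicts, and forces are small.

Call:
send_rows([
  [[-0.009,0.0008,-0.0022,-0.002,-0.0224,0,-0.9],[-0.0088,0.0008,-0.0027,-0.002,-0.0224,0,-0.9],[-0.0087,0.0008,-0.0032,-0.002,-0.0224,0,-0.9],[-0.0086,0.0008,-0.0035,-0.002,-0.0224,0,-0.9],[-0.0083,0.0008,-0.004,-0.002,-0.0224,0,-0.9],[-0.0082,0.0007,-0.0044,-0.002,-0.0224,0,-0.9]],
])

```text
clock: 21.35
eef_pos: [557.3, -114.8, 233.7]
tcp_rot: [3.025, 0.006, 1.484]
contact_force: [-1.0, 2.0, 3.2]
opening: 0.096
grasp_force: 39.5
```

Call:
send_rows([
  [[-0.0079,0.0007,-0.0048,-0.002,-0.0224,0,-0.9],[-0.0076,0.0007,-0.0052,-0.002,-0.0224,0,-0.9],[-0.0074,0.0007,-0.0056,-0.002,-0.0224,0,-0.9],[-0.0071,0.0006,-0.0059,-0.002,-0.0224,0,-0.9]],
])

```text
clock: 21.75
eef_pos: [526.9, -112.1, 211.7]
tcp_rot: [2.936, 0.006, 1.483]
contact_force: [0.4, 1.1, 0.2]
opening: 0.097
grasp_force: 39.5
```

```bash
cat > ang.py <<'E'
from h import *
from rig import sense
s=sense();print(s["eef_pos"],s["tcp_rot"],s["contact_force"],s["qpos"])
B=box([572.5,-115.5,-.085]);Rb=np.array([np.cos(.085),-np.sin(.085)])
e=s["eef_pos"];h=B([80,0,70])[0];d=(e[:2]-h[:2])@Rb;print("angle",np.arctan2(e[2]-70,-d),np.hypot(d,e[2]-70))
E
python3 ang.py
```

```text
[ 526.89726532 -112.11682858  211.65621942] [2.93634535 0.00648723 1.48302403] [0.43456878 1.13812236 0.23078875] [-0.22556776  0.16703979  1.99391577  0.03097126  0.77666289 -0.15833331]
angle 0.8449089702111814 189.4025869113847
```

Call:
send_rows([
  [[-0.0068,0.0006,-0.0063,-0.001,-0.0124,0,-0.9],[-0.0065,0.0006,-0.0066,-0.001,-0.0124,0,-0.9],[-0.003,0.0003,-0.0035,0,0,0,-0.9],[-0.003,0.0003,-0.0035,0,0,0,-0.9],[-0.003,0.0002,-0.0036,0,0,0,-0.9]],
])

```text
clock: 22.25
eef_pos: [504.5, -110.1, 188.0]
tcp_rot: [2.913, 0.006, 1.483]
contact_force: [-2.5, 4.7, 1.9]
opening: 0.098
grasp_force: 39.8
```

```bash
python3 ang.py
```

```text
[ 504.51115798 -110.09516127  187.97995298] [2.91290618 0.0062301  1.482845  ] [-2.48966793  4.70149935  1.93382847] [-0.23491109  0.15720234  2.07535068  0.04313663  0.68231947 -0.17805962]
angle 0.6723424683456047 189.42854269789032
```

Call:
send_rows([
  [[-0.0015,0.0001,-0.002,0,0,0,-0.9],[-0.0015,0.0001,-0.002,0,0,0,-0.9],[-0.0014,0.0001,-0.002,0,0,0,-0.9],[0,0,0,0,0,0,-0.9]],
])

```text
clock: 22.65
eef_pos: [500.0, -109.7, 181.8]
tcp_rot: [2.913, 0.006, 1.483]
contact_force: [-4.4, 3.4, 2.9]
opening: 0.097
grasp_force: 39.8
```

Call:
send_rows([
  [[-0.0011,0.0001,-0.0016,0,0,0,-0.9],[0,0,0,0,0,0,-0.9]],
])

```text
clock: 22.85
eef_pos: [499.0, -109.6, 180.3]
tcp_rot: [2.912, 0.006, 1.483]
contact_force: [-2.6, 3.4, 0.5]
opening: 0.097
grasp_force: 39.8
```

Call:
send_rows([
  [[-0.0011,0.0001,-0.0016,0,0,0,-0.9],[0,0,0,0,0,0,-0.9]],
])

```text
clock: 23.05
eef_pos: [498.0, -109.6, 178.7]
tcp_rot: [2.912, 0.006, 1.483]
contact_force: [-2.4, 4.7, -0.3]
opening: 0.096
grasp_force: 39.8
```

```bash
python3 ang.py
```

```text
[ 497.97825254 -109.55252408  178.70907663] [2.91216007 0.00620424 1.48277861] [-2.4445687   4.65855734 -0.31586866] [-0.23727464  0.16140475  2.09674894  0.04566045  0.65609415 -0.18297504]
angle 0.6123665584207876 189.123204125646
```

Call:
send_rows([
  [[-0.0011,0.0001,-0.0016,0,0,0,-0.9],[0,0,0,0,0,0,-0.9]],
])

```text
clock: 23.25
eef_pos: [497.1, -109.5, 177.4]
tcp_rot: [2.912, 0.006, 1.483]
contact_force: [-2.1, 5.4, 0.9]
opening: 0.098
grasp_force: 40.0
```

Call:
send_rows([
  [[-0.0006,0,-0.0008,0,0,0,-0.9],[0,0,0,0,0,0,-0.9]],
])

```text
clock: 23.45
eef_pos: [496.9, -109.5, 177.1]
tcp_rot: [2.911, 0.006, 1.483]
contact_force: [-4.5, 5.5, 5.6]
opening: 0.101
grasp_force: 40.4
```

Call:
send_rows([
  [[-0.0006,0,-0.0008,0,0,0,-0.9],[0,0,0,0,0,0,-0.9]],
])

```text
clock: 23.65
eef_pos: [496.7, -109.5, 176.8]
tcp_rot: [2.91, 0.006, 1.483]
contact_force: [-4.6, 6.5, 10.8]
opening: 0.097
grasp_force: 40.8
```

The pin is down on the leg: upward force is building at 0.60 rad, close to the expected 0.58. I'll relieve the pressing, open slowly and withdraw along the fingers.

Call:
send_rows([
  [[0.0002,0,0.0007,0,0,0,-0.9],[0,0,0,0,0,0,-0.85],[0,0,0,0,0,0,-0.75],[0,0,0,0,0,0,-0.6],[0,0,0,0,0,0,-0.4],[0,0,0,0,0,0,-0.3]],
])

```text
clock: 24.25
eef_pos: [496.2, -109.9, 176.5]
tcp_rot: [2.911, 0.007, 1.483]
contact_force: [0.5, 0.7, 0.1]
opening: 0.351
grasp_force: 0.0
```

Call:
send_rows([
  [[-0.001,0,0.004,0,0,0,-0.3],[-0.002,0,0.008,0,0,0,-0.3],[-0.003,0,0.012,0,0,0,-0.3],[-0.005,0,0.02,0,0,0,-0.3]],
])

```text
clock: 24.65
eef_pos: [484.3, -109.6, 221.0]
tcp_rot: [2.913, 0.007, 1.483]
contact_force: [-0.3, 0.1, 0.3]
opening: 0.351
grasp_force: 0.0
```

Call:
send_rows([
  [[-0.01,-0.01,0.03,0,0,0,-0.3],[-0.01,-0.02,0.03,0,0,0,-0.3],[-0.01,-0.03,0.03,0,0,0,-0.3],[-0.01,-0.03,0.02,0,0,0,-0.3],[0,-0.03,0,0,0,0,-0.3],[0,-0.03,0,0,0,0,-0.3],[0,-0.03,0,0,0,0,-0.3],[0,0,0,0,0,0,-0.3]],
])

```text
clock: 25.45
eef_pos: [444.8, -292.6, 331.8]
tcp_rot: [2.91, 0.008, 1.48]
contact_force: [0.0, 0.2, 0.2]
opening: 0.353
grasp_force: 0.0
```

```bash
python3 - <<'E'
from h import *
from rig import sense,grab_frame
s=sense();print(s["eef_pos"],s["contact_force"],s["clock"])
B=box([572.5,-115.5,-.085])
t=grab_frame("scene");u=grab_frame("top");s0=np.load("scene0.npz")["img"];t0=np.load("top0.npz")["img"]
def gray(im,q): return [(int(im[y,x].mean()),int(np.ptp(im[y,x].astype(int)))) for x,y in q]
for a in (0.,.2,.4,.5,.55,.6,.65,.7,.8):
    P=B([[80-185*np.cos(a),y,70+185*np.sin(a)] for y in(-50,-20,20,50)]+[[80-125*np.cos(a),y,70+125*np.sin(a)] for y in(140,150,160)])
    print(a,"scene",gray(t["img"],proj(t,P).round().astype(int)),"top",gray(u["img"],proj(u,P).round().astype(int)))
for q in(1.0,1.3,1.5,1.57,1.65):
    c,n=np.cos(q),np.sin(q);P=B([[-29-95*c+k*n,186,35+95*n+k*c] for k in(-20,-10,0,10,20)]);print("leg",q,gray(t["img"],proj(t,P).round().astype(int)))
def sh(a,b,r):
    y0,y1,x0,x1=r;g=lambda i:cv2.cvtColor(i[y0:y1,x0:x1],cv2.COLOR_RGB2GRAY).astype(np.float32);return cv2.phaseCorrelate(g(a),g(b),cv2.createHanningWindow((x1-x0,y1-y0),cv2.CV_32F))
for n,r in dict(small=(190,238,428,476),bar=(195,245,182,220),bottle=(130,170,195,230),yel=(278,325,358,406)).items(): print(n,sh(t0,u["img"],r))
print("scene box front low",sh(s0,t["img"],(240,290,240,345)))
E
```

```text
[ 444.7863942  -292.55357456  331.76855764] [0.00559905 0.15853691 0.18447874] 25.45
0.0 scene [(144, 62), (141, 60), (144, 63), (154, 64), (99, 41), (93, 37), (108, 5)] top [(59, 10), (65, 6), (60, 9), (58, 10), (50, 5), (57, 7), (106, 17)]
0.2 scene [(160, 10), (176, 20), (112, 9), (110, 91), (191, 8), (184, 8), (108, 6)] top [(57, 10), (62, 12), (62, 11), (63, 7), (46, 3), (27, 7), (100, 18)]
0.4 scene [(167, 8), (165, 10), (156, 35), (102, 5), (101, 8), (119, 11), (88, 8)] top [(44, 29), (57, 30), (51, 36), (47, 30), (17, 2), (17, 1), (134, 4)]
0.5 scene [(140, 14), (89, 6), (107, 6), (106, 36), (131, 8), (140, 8), (131, 8)] top [(31, 11), (20, 3), (22, 6), (39, 19), (22, 1), (43, 2), (53, 3)]
0.55 scene [(99, 5), (100, 8), (113, 10), (140, 6), (141, 9), (148, 11), (142, 9)] top [(55, 4), (57, 3), (115, 4), (99, 4), (106, 6), (118, 5), (110, 5)]
0.6 scene [(114, 8), (103, 8), (154, 10), (162, 9), (162, 7), (155, 7), (151, 8)] top [(60, 3), (43, 2), (98, 2), (108, 2), (124, 5), (117, 6), (125, 3)]
0.65 scene [(105, 10), (101, 9), (160, 8), (162, 7), (159, 7), (159, 10), (158, 8)] 
[... 366 characters left out ...]
, 12), (42, 3), (52, 5)]
leg 1.0 [(164, 19), (166, 18), (166, 20), (167, 18), (165, 18)]
leg 1.3 [(168, 19), (163, 18), (132, 11), (110, 7), (127, 8)]
leg 1.5 [(165, 21), (110, 7), (95, 7), (97, 4), (116, 5)]
leg 1.57 [(120, 7), (112, 5), (103, 6), (137, 6), (124, 5)]
leg 1.65 [(123, 6), (101, 8), (103, 5), (113, 7), (121, 33)]
small ((-0.10199481763386586, -0.08004417358050375), 0.9216546763976415)
bar ((-0.004086366134973929, 0.009836549111827964), 1.0346504272222519)
bottle ((0.08889040008380888, 0.07905497863248812), 1.0077933958835072)
yel ((0.024541996087400264, 0.12331668249690964), 0.8710073427193694)
scene box front low ((-1.211523025599135, 0.3814844965992954), 0.15189462114263463)
```

Measured in the images, the bar and pin rest at 0.55–0.60 rad, the leg stands at about 1.57 rad, and the bystanders are unmoved. The robot is clear, so I'm handing in.

```bash
python3 -c "
from rig import sign_off;print(sign_off())"
```

```text
the job is handed in; nothing more can be done
None
```

I handed the job in at about 25 s: the leg is seated at about 1.57 rad and the cover was lowered under grip until its pin rested on the leg, though early on the gripper slipped, pressing the leg sideways with 14 N and lifting it to about 0.35 rad. Images showed no box shift before the cover came down (the check afterwards was unclear), and the four bystanders I compared had not moved.

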